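Chock the tin on its sloping rack and open the latch

ROBOT

A 6-joint arm with a two-finger parallel gripper is mounted at the origin on the work surface. World frame = base frame: x ahead of the robot, y to its left, z up, the work surface at z = 0. Lengths are in m, angles in degrees, forces in N, time in s.
With the tool pointing down it reaches from about 0.4 to 0.825 m from the base axis. Payload 7 kg.
Tool frame: the origin (TCP) lies at the centre of the arm's flange, where the gripper is bolted on; the fingertips stand 178 mm ahead of it and the grasp point (between the pads) lies 159 mm ahead of it (tip_reach is the distance from the TCP to the fingertips, in m); z points along the fingers, y is the line along which they close (so a half turn about z gives the same grasp; the last joint's range is limited). The gripper opens to 88 mm and grips with 3 to 60 N. Pads are 19 mm wide; open, the fingers measure 130 mm over their backs; the gripper's body (78 mm by 193 mm) begins 47 mm behind the grasp point.
Start: joints at [83.142, 20.546, 0.682, 0, -70.136, -16.507], TCP at [0.268, 0.62, 0.405] pointing down, gripper open.
Joint ranges: [-176.03, 176.03], [-82.01, 121.73], [-58.28, 71.71], [-173.87, 95.51], [-174.79, -0.11], [-173.66, 173.66]. Speed limits (degrees/s): [136.94, 136.94, 172.46, 180, 180, 180].

INTERFACE

Orientations are given as [roll, pitch, yaw] about the fixed x, y, z axes, in that order (R = Rz(yaw) Ry(pitch) Rx(roll)).
In Python, from plant import * gives the robot as it stands.
- The arm moves only by the shell command python3 -m handwheel 'ROWS'. ROWS is JSON, a list of rows, each a list of 7 numbers: the opening, from -1 (shut) to 1 (fully open), then the shift along the tool's x, y, z as a fraction of full scale, then the turn, a rotation vector about the tool's x, y, z as a fraction of full scale. A call has 1 to 5 rows; each row shifts and turns the commanded pose from where the row before left it, along the tool's axes as they then stand; what a row does not reach is not made up. Full scale, the value 1, is 0.025 m for a shift and 6 degrees for a turn. A row lasts 1/8 s, in which the tool goes at most 62.5 mm and 10.7 degrees, less where a joint would pass 70% of its speed; a pose out of reach is approached as far as the arm can. A call with a number of a shift or a turn outside -1 to 1 is refused whole. A call with a gripper value outside its range is refused whole. The fingers move at their own pace and stop on an object; the grip force is fixed at half the most. Time passes only in rows, so rows that do not move let the fingers close. It gives the time, the measured TCP pose, the force, the opening and the grip force at its end, in the units of the state.
- get_obs(): the state, without advancing time (a new reading comes with each control period).
- snapshot(name): name is "scene" or "top" or "wrist"; returns a dict with "color" (480x640x3 uint8, red, green, blue), "fx", "fy", "cx", "cy" (pixels), "R" (3x3) and "t" (3): a world point X has camera coordinates R X + t; the wrist camera has in their place "tool_from_camera" (4x4, takes a point from camera to tool coordinates, whose origin is the TCP and whose axes are the flange's). Camera axes: x right, y down, z forward; pixel columns grow to the right and rows downward; lengths in m; the calibration is good to about 2 mm. A picture is of the moment at which its call begins: read the wrist's pose just before it. There is no depth.
- close_job(): hands the job in; it is judged then, once.
The state is a dict: "clock": time; "joint_pos": joint angles; "qvel": joint speeds; "tau": joint torques, N m; "tool_pos": TCP position; "orientation": TCP orientation; "force": force on the tool from outside, world axes, zero at the start; "moment": the same for the moment, N m; "opening": finger opening in m; "gripper_force": force on a finger pad.
Only numpy, scipy, OpenCV 4.12 (cv2) and the standard library are available. Lean on these libraries where they do the work, as an engineer would, in place of code of your own. Each camera call takes 0.05 s, during which the arm holds its last target. There are 200 camera calls.

TASK

The tin lying on the sloping tin rack must stay put on its own. Take the wooden chock from the counter, set it on the ramp below the tin, thin end first, and push it up against the low side of the tin until the tin is tight against the rear rail (press home with about 10 newtons, never 18 or more on the tin). Then, with the chock left there, swing the latch fully open; the tin must never roll down the ramp, and the other things on the counter are to be left alone.

Things in the scene. Friction and masses are not known exactly. Their poses are not given: they have to be found in the camera images.
- ramp: Blue sloping shelf (0.12 rad) of the tin rack, fixed. Origin: on its top surface at mid width, under the tin as it first lies, 40 mm above the counter. x points up the slope, y across, z square to the surface. It spans x -170 (low end, open) to 85 mm, y -70 to 70 mm. Side lips 16 mm high at y = +-62 to +-70 stand only from x = -38 to 82. A lug at the +y edge carries the latch.
- tin: Round tin lying across the ramp, 86 mm in diameter, 110 mm long, 0.4 to 0.65 kg. Origin: its centre, 43 mm above the ramp; y is its axis, about which it turns. At first it leans on the latch arm. Up the slope behind it a fixed rear rail (12 mm bar, 52 mm above the ramp) stands 5 to 25 mm clear, not measured: the tin rolls up easily (about 1 N) until it meets the rail, then the push rises steeply.
- chock_grip (a point): Middle of the upright grip tab of the loose beech chock (0.2 kg, 100 mm long in x, 40 mm wide in y), 52 mm above its sole. x points to its thin end, z up; it lies right way up on the counter. The tab is 25 mm (x) by 30 mm (y), its top 72 mm above the sole, its sides clear above 30 mm. With the sole on the ramp and the face on the tin, this point is 100 mm down the slope from the tin's centre.
- chock_tip (a point): Middle of the chock's thin front edge, at sole level, 82.5 mm ahead (x) of the grip point. From this edge a flat 45 degree face climbs backwards to 38 mm height; the tin is to bear on this face. Same axes as the grip point.
- latch (a joint): Swing latch: steel arm 44 mm above the ramp. 0 = closed: the arm lies along the ramp's -y, its end at y = 26 mm, across the tin's low side. Grows to 1.5 rad = fully open as the arm swings down the slope and the post, beyond the pivot, swings up the slope. Steady friction of 0.15 N m; it stays where it is left.
- latch_pivot (a point): Pivot of the latch, at x = -48, y = 100 mm of the ramp, 44 mm above its surface; turns about the ramp's z axis.
- latch_post (a point): On the upright round post (12 mm diameter, square to the ramp) by which the latch is turned, 42 mm from the pivot: at x = -48, y = 142 mm of the ramp when closed, about x = -6, y = 103 mm when fully open. The point is on the post's axis, 80 mm above the ramp, 16 mm below the post's top; the tail bar's top is 30 mm below it.
- mill: Bystander: dark wooden pepper mill, 190 mm tall, 60 mm wide, upright. Origin under its middle.
- jar: Bystander: pale storage jar with a cork lid, 90 mm wide, 110 mm tall. Origin under its middle.
- mug: Bystander: white mug, 80 mm wide, 90 mm tall. Origin under its middle.
- tin_up: Bystander: a smaller upright tin, 76 mm wide, 100 mm tall. Origin under its middle.
Not all that is in view belongs to the job. Of the things shaped like the part that bears chock_grip, the wooden one is meant. Leave any black or blue look-alike of the tin alone.

How it is judged:
By the outcome, as a careful person would: the job done as asked, in the order asked, and still so for the second after the job is handed in, with the robot touching nothing.
It also fails if it takes over 70 s, if anything falls off the work surface, if the arm or the gripper's body presses on something with over 40 N, if the wrist force passes 120 N, or if a joint passes its speed limit or range.

## Working session

There is one attempt and no reset: what is moved stays moved. The work goes in short steps, Python scripts to look and compute and a shell command to move; the robot and the scene stay as the last step left them, time stands still between calls to the robot, and variables do not carry over. Pictures are saved under pics/ and viewed, at most 10 in all, crops included, and the job is handed in when it is done.

```bash
mkdir -p pics; ls; python3 - <<'E'
from plant import *
import cv2
print(get_obs())
for n in("scene","top"):
    s=snapshot(n); cv2.imwrite(f"pics/{n}0.png",s["color"][:,:,::-1]); print(n,s["fx"],s["cx"],s["cy"],s["R"],s["t"])
E
```

```text
pics
{'clock': 0.0, 'joint_pos': array([ 8.31414380e+01,  2.05916998e+01,  6.32628860e-01, -2.05126622e-02,
       -7.01369959e+01, -1.65079394e+01]), 'qvel': array([-0.07694328, -0.04857266, -0.04222687, -0.08887874,  0.01041966,
        0.0489986 ]), 'tau': array([-7.89829355e-04, -5.82722139e+01,  2.93066561e+01,  6.99742377e+00,
        6.92790709e-03, -1.52407133e-04]), 'tool_pos': array([0.26762248, 0.61945602, 0.40370953]), 'orientation': array([ 1.79902413e+02, -8.81165911e-03, -2.33734797e+01]), 'force': array([ 0.1938059 ,  0.70000114, -0.04005569]), 'moment': array([ 0.0400811 ,  0.02163419, -0.01747999]), 'gripper_force': 0.0, 'opening': 0.08752229341253905}
scene 466.03103242325716 324.1671241861007 241.7979352128944 [[ 0.35221594  0.93589392 -0.00681881]
 [ 0.64742051 -0.24889969 -0.7203441 ]
 [-0.67586287  0.24930203 -0.69358336]] [-0.17515614 -0.30749444  1.47743559]
top 582.9006704397825 327.96617320926407 239.34481278098843 [[-0.00136783 -0.99994857 -0.01004963]
 [-0.99079764  0.00271534 -0.13532428]
 [ 0.13534461  0.00977205 -0.99075039]] [-0.00141434  0.58041935  1.33413437]
```

View pics/scene0.png

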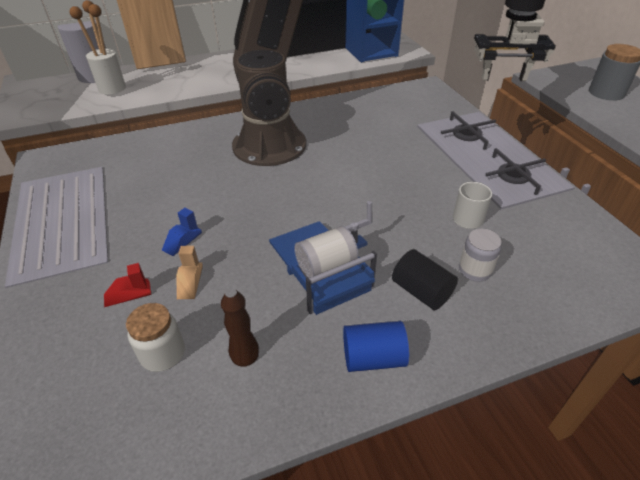

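View pics/top0.png

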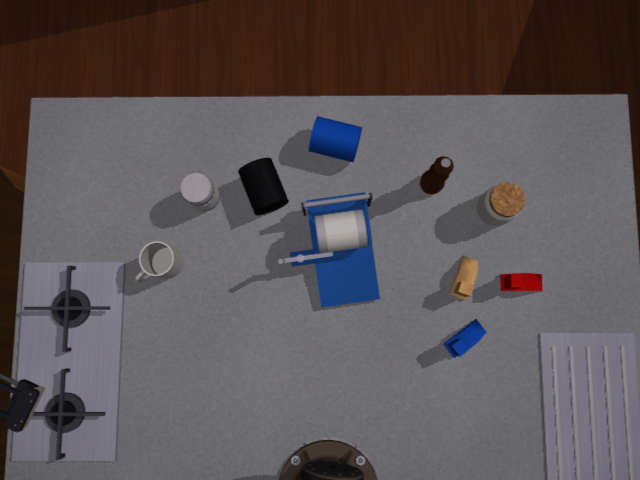

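The scene holds three chock shapes: red at top(521,283), blue at (465,338) and natural wood at (465,278). The wooden one is the beech chock, so it is the one meant. The white tin on the blue ramp is at (341,231), and the black and blue cylinders are look-alikes. I'll check the chock in an enlarged crop.

```bash
python3 - <<'E'
import cv2,numpy as np
a=cv2.imread("pics/top0.png")
c=[cv2.resize(a[y:y+h,x:x+w],None,fx=s,fy=s,interpolation=cv2.INTER_CUBIC) for x,y,w,h,s in((437,250,60,90,6),(275,185,110,135,4))]
cv2.imwrite("pics/crop.png",np.hstack(c)); print([i.shape for i in c])
E
```

```text
[(540, 360, 3), (540, 440, 3)]
```

View pics/crop.png

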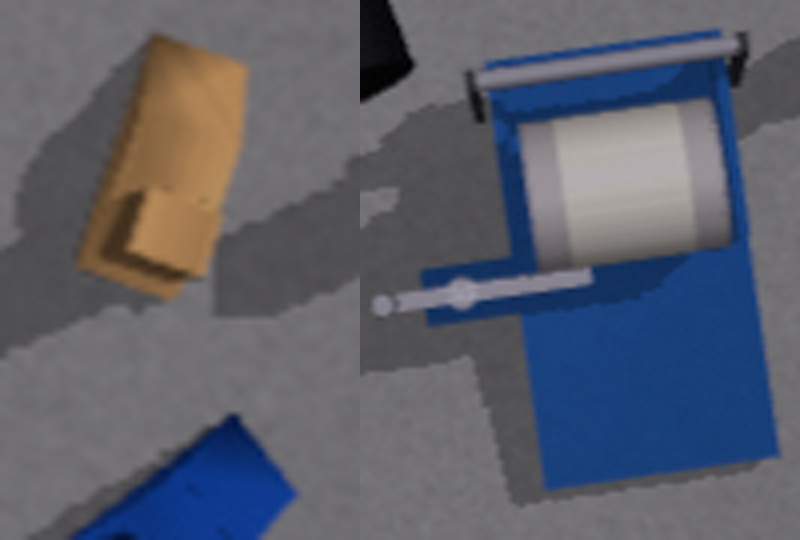

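The crop shows the wooden chock with its thin end at top px (463,256)–(478,261) and its tab top at (466,289). The ramp's low corners are at (321,307) and (379.5,299), its upper corners at (307,201) and (365,192.5), and the post top is at (280.5,261). Next I'll fit poses to these points.

```bash
cat > h.py <<'E'
from plant import *
import numpy as np, cv2
from scipy.optimize import least_squares
from scipy.spatial.transform import Rotation as Ro
def proj(s,P):
    c=np.asarray(P)@s["R"].T+s["t"]; return np.c_[s["fx"]*c[:,0]/c[:,2]+s["cx"],s["fy"]*c[:,1]/c[:,2]+s["cy"]]
def pose(x,y,yaw,z,tilt): # x axis up slope
    return Ro.from_euler('zy',[yaw,-tilt]).as_matrix(),np.array([x,y,z])
def fit(s,M,px,z,tilt,x0):
    def f(p):
        R,t=pose(*p,z,tilt); return (proj(s,np.array(M)@R.T+t)-px).ravel()
    r=least_squares(f,x0); print(r.x,np.degrees(r.x[2]),"res",r.fun.round(1)); return r.x
E
python3 - <<'E'
from h import *
s=snapshot("top")
c=fit(s,[(.0825,.02,-.052),(.0825,-.02,-.052),(0,0,.02)],np.array([(462.8,255.8),(478.2,260.8),(466.3,288.7)]),.052,0,[.5,-.3,0])
r=fit(s,[(-.17,.07,0),(-.17,-.07,0),(.085,.07,0),(.085,-.07,0),(-.048,.142,.096)],np.array([(321.25,307.5),(379.5,299.25),(306.75,201.25),(365,192.5),(280.5,261.25)]),.04,.12,[.6,0,0])
E
```

```text
[ 0.46167745 -0.31669411 -0.35443246] -20.30748380126912 res [-0.2 -0.5  0.2  0.2  0.1  0.2]
[ 0.59740983 -0.0327468   0.13424612] 7.691736110355007 res [-0.1  0.2  0.6  0.4 -0.3 -0.7  0.2 -0.1 -0.4  0.2]
```

```bash
cat >> h.py <<'E'
RX,RT=None,None
C=np.array([.46168,-.31669,.052]); CY=-.35443
RP=(.59741,-.03275,.13425)
def ramp(p): R,t=pose(*RP,.04,.12); return R@np.array(p)+t
def left(grasp,yaw,tilt=0,reach=.159):
    """remaining shift (units of rows) and turn to have point `reach` ahead of TCP at grasp; z axis square to slope"""
    o=get_obs(); R0=Ro.from_euler('xyz',o["orientation"],degrees=True).as_matrix()
    R1=pose(0,0,yaw,0,tilt)[0]@np.diag([1,-1,-1])
    t=grasp-R1[:,2]*reach
    print("t",round(o["clock"],2),"pos",o["tool_pos"].round(4),"F",o["force"].round(1),"open",round(o["opening"],4),
     "\nshift rows",(R0.T@(t-o["tool_pos"])/.025).round(2),"turn rows",(np.degrees(Ro.from_matrix(R0.T@R1).as_rotvec())/6).round(2))
E
A='[[1,1,1,0,0,0,0],[1,1,1,0,0,0,0],[1,1,1,0,0,0,0],[1,1,1,0,0,0,0],[1,1,1,0,0,0,0]]'; unset A
python3 -m handwheel '[[1,1,1,0,0,0,0],[1,1,1,0,0,0,0],[1,1,1,0,0,0,0],[1,1,1,0,0,0,0],[1,1,1,0,0,0,0]]'
python3 -m handwheel '[[1,1,1,0,0,0,0],[1,1,1,0,0,0,0],[1,1,1,0,0,0,0],[1,1,1,0,0,0,0],[1,1,1,0,0,0,0]]'
python3 -c "
from h import *
left(C+[0,0,.15],CY)"
```

```text
clock: 0.78
tool_pos: [0.3331, 0.4541, 0.4044]
orientation: [180.0, 0.0, -23.4]
force: [0.4, 0.1, -0.3]
opening: 0.0874
gripper_force: 0.0
clock: 1.4
tool_pos: [0.3982, 0.2898, 0.4046]
orientation: [180.0, 0.0, -23.4]
force: [0.7, 0.2, 0.3]
opening: 0.0878
gripper_force: 0.0
t 1.4 pos [0.3982 0.2898 0.4046] F [0.7 0.2 0.3] open 0.0878 
shift rows [11.95 21.26  1.74] turn rows [ 0.    0.   -0.51]
```

```bash
python3 -m handwheel '[[1,1,1,0,0,0,0],[1,1,1,0,0,0,0],[1,1,1,0,0,0,0],[1,1,1,0,0,0,0],[1,1,1,0,0,0,0]]' >/dev/null
python3 -m handwheel '[[1,1,1,0,0,0,0],[1,1,1,0,0,0,0],[1,1,1,0,0,0,0],[1,1,1,0,0,0,0],[1,1,1,0,0,0,0]]' >/dev/null
python3 -m handwheel '[[1,1,1,0,0,0,0],[1,1,1,0,0,0,0],[1,0,1,0,0,0,0],[1,0,1,0,0,0,0],[1,0,1,0,0,0,0]]' >/dev/null
python3 -m handwheel '[[1,0,1,0,0,0,0],[1,0,1,0,0,0,0],[1,0,1,0,0,0,-0.5],[1,0,1,0,0,0,0],[1,0,0,0,0,0,0]]'
python3 - <<'E'
from h import *
left(C+[0,0,.15],CY)
o=get_obs(); s=snapshot("wrist"); cv2.imwrite("pics/w1.png",s["color"][:,:,::-1])
T=np.eye(4);T[:3,:3]=Ro.from_euler('xyz',o["orientation"],degrees=True).as_matrix();T[:3,3]=o["tool_pos"]
W=T@s["tool_from_camera"]; Wi=np.linalg.inv(W); s["R"],s["t"]=Wi[:3,:3],Wi[:3,3]
R,t=pose(C[0],C[1],CY,.052,0)
print(proj(s,np.array([(.0825,.02,-.052),(.0825,-.02,-.052),(.0125,.015,.02),(-.0125,.015,.02),(-.0125,-.015,.02),(.0125,-.015,.02)])@R.T+t).round())
E
```

```text
clock: 3.9
tool_pos: [0.4856, -0.2656, 0.4044]
orientation: [180.0, 0.0, -20.5]
force: [-0.3, -0.2, 0.6]
opening: 0.0874
gripper_force: 0.0
t 3.9 pos [ 0.4856 -0.2656  0.4044] F [-0.3 -0.2  0.6] open 0.0874 
shift rows [-0.18  2.25  1.74] turn rows [ 0.    0.01 -0.03]
[[358. 121.]
 [399. 121.]
 [369. 209.]
 [368. 237.]
 [403. 237.]
 [405. 209.]]
```

View pics/w1.png

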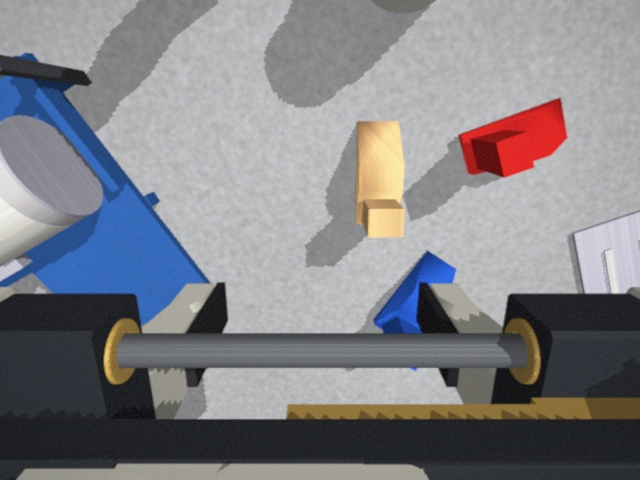

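The wrist view shows the wooden chock at (380,180). Its tip corners, (358,121) and (400,121), and its tab agree with the projected fit to about 1 px. The pose holds, so I'll go down with a narrower opening to stay clear of the blue look-alike.

```bash
python3 -m handwheel '[[0.36,-0.18,1,0,0,0,0],[0.36,0,1,0,0,0,0],[0.36,0,0.25,1,0,0,0],[0.36,0,0,1,0,0,0],[0.36,0,0,1,0,0,0]]' >/dev/null
python3 -m handwheel '[[0.36,0,0,1,0,0,0],[0.36,0,0,1,0,0,0],[0.36,0,0,1,0,0,0],[0.36,0,0,0.5,0,0,0],[0.36,0,0,0,0,0,0]]' 
python3 - <<'E'
from h import *
left(C,CY)
E
```

```text
clock: 5.2
tool_pos: [0.4626, -0.3153, 0.2416]
orientation: [180.0, 0.1, -20.3]
force: [0.0, -0.3, 0.3]
opening: 0.0598
gripper_force: 0.0
t 5.2 pos [ 0.4626 -0.3153  0.2416] F [ 0.  -0.3  0.3] open 0.0598 
shift rows [-0.01  0.06  1.22] turn rows [ 0.    0.02 -0.  ]
```

```bash
python3 -m handwheel '[[0.36,0,0.05,0.6,0,0,0],[0.36,0,0,0.6,0,0,0],[0.36,0,0,0,0,0,0],[-1,0,0,0,0,0,0],[-1,0,0,0,0,0,0]]' >/dev/null
python3 -m handwheel '[[-1,0,0,0,0,0,0],[-1,0,0,0,0,0,0],[-1,0,0,0,0,0,0],[-1,0,0,0,0,0,0]]'
python3 - <<'E'
from h import *
left(C,CY)
E
```

```text
clock: 6.32
tool_pos: [0.4622, -0.3168, 0.2124]
orientation: [-180.0, -0.0, -20.4]
force: [0.2, 3.1, 3.4]
opening: 0.0297
gripper_force: 29.8
t 6.33 pos [ 0.4622 -0.3168  0.2124] F [0.2 3.1 3.4] open 0.0297 
shift rows [-0.02  0.    0.06] turn rows [-0.   -0.   -0.01]
```

```bash
python3 -m handwheel '[[-1,0,0,-0.5,0,0,0],[-1,0,0,-1,0,0,0],[-1,0,0,-1,0,0,0],[-1,0,0,-1,0,0,0],[-1,0,0,-1,0,0,0]]'
python3 - <<'E'
from h import *
left(ramp([-.13,-.006,.0734]),RP[2],.12)
E
```

```text
clock: 6.95
tool_pos: [0.4617, -0.3168, 0.3259]
orientation: [-180.0, 0.0, -20.4]
force: [0.8, 0.7, -2.5]
opening: 0.0298
gripper_force: 29.8
t 6.95 pos [ 0.4617 -0.3168  0.3259] F [ 0.8  0.7 -2.5] open 0.0298 
shift rows [-4.35 -9.51  2.82] turn rows [ 0.13  1.15 -4.67]
```

```bash
python3 -m handwheel '[[-1,-0.45,-0.95,0,0,0,0],[-1,-0.45,-0.95,0,0,0,0],[-1,-0.45,-0.95,0,0,0,0],[-1,-0.45,-0.95,0,0,0,0],[-1,-0.45,-0.95,0,0,0,0]]' >/dev/null
python3 -m handwheel '[[-1,-0.45,-0.95,0,0,0,0],[-1,-0.45,-0.95,0,0,0,0],[-1,-0.45,-0.95,0,0,0,0],[-1,-0.45,-0.95,0,0,0,0],[-1,-0.3,-0.95,0,0,0,0]]' >/dev/null
python3 -m handwheel '[[-1,0,0,0,0.03,0.23,-0.93],[-1,0,0,0,0.03,0.23,-0.93],[-1,0,0,0,0.03,0.23,-0.93],[-1,0,0,0,0.03,0.23,-0.93],[-1,0,0,0,0.03,0.23,-0.93]]' >/dev/null
python3 -m handwheel '[[-1,0,0,0,0,0,0]]' 
python3 - <<'E'
from h import *
left(ramp([-.13,-.006,.0734]),RP[2],.12)
E
```

```text
clock: 8.95
tool_pos: [0.4423, -0.0566, 0.325]
orientation: [179.2, -6.8, 7.6]
force: [-1.0, 0.2, -3.0]
opening: 0.0301
gripper_force: 29.8
t 8.95 pos [ 0.4423 -0.0566  0.325 ] F [-1.   0.2 -3. ] open 0.0301 
shift rows [-0.32 -0.05  2.77] turn rows [-0.02 -0.   -0.03]
```

```bash
python3 -m handwheel '[[-1,-0.32,-0.05,0.9,0,0,0],[-1,0,0,0.9,0,0,0],[-1,0,0,0.95,0,0,0],[-1,0,0,0,0,0,0],[-1,0,0,0,0,0,0]]' 
python3 - <<'E'
from h import *
left(ramp([-.13,-.006,.0534]),RP[2],.12)
a=snapshot("top")["color"][180:330,250:410];b=snapshot("wrist")["color"]
cv2.imwrite("pics/p1.png",np.hstack([cv2.resize(a,(400,375),interpolation=2),cv2.resize(b,(400,375))])[:,:,::-1])
E
```

```text
clock: 9.57
tool_pos: [0.4433, -0.056, 0.2562]
orientation: [179.2, -6.9, 7.6]
force: [0.3, -0.0, -2.5]
opening: 0.03
gripper_force: 29.8
t 9.57 pos [ 0.4433 -0.056   0.2562] F [ 0.3 -0.  -2.5] open 0.03 
shift rows [-0.04  0.    0.83] turn rows [-0.02 -0.01 -0.03]
```

View pics/p1.png

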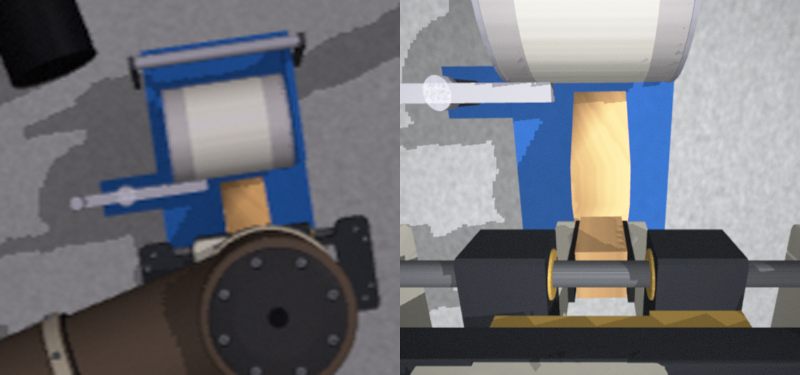

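The chock sits square on the ramp's axis: in the wrist half its tip spans (574–627, 95), just clear of the arm's end at (552,95). The tin lies beyond it. I'll lower it to contact.

```bash
python3 -m handwheel '[[-1,0,0,0.5,0,0,0],[-1,0,0,0.2,0,0,0],[-1,0,0,0,0,0,0]]' | grep -E "force|pos"
python3 -m handwheel '[[-1,0,0,0.06,0,0,0],[-1,0,0,0,0,0,0]]' | grep -E "force|pos"
python3 -m handwheel '[[-1,0,0,0.06,0,0,0],[-1,0,0,0,0,0,0]]' | grep -E "force|pos"
```

```text
tool_pos: [0.4449, -0.0561, 0.2374]
force: [0.1, -0.5, -1.8]
gripper_force: 29.8
tool_pos: [0.4453, -0.056, 0.2366]
force: [0.0, -0.4, -2.6]
gripper_force: 29.8
tool_pos: [0.4455, -0.056, 0.2356]
force: [-2.4, -0.5, 4.1]
gripper_force: 29.9
```

```bash
python3 -m handwheel '[[-1,0.25,0,-0.03,0,0,0],[-1,0.25,0,0,0,0,0],[-1,0.25,0,0,0,0,0],[-1,0.2,0,0,0,0,0],[-1,0,0,0,0,0,0]]' | grep -E "force|pos"
python3 -m handwheel '[[-1,0.06,0,0,0,0,0],[-1,0.06,0,0,0,0,0],[-1,0.06,0,0,0,0,0],[-1,0.06,0,0,0,0,0],[-1,0,0,0,0,0,0]]' | grep -E "force|pos"
python3 - <<'E'
from h import *
left(ramp([-.10,-.006,.0534]),RP[2],.12)
E
```

```text
tool_pos: [0.4691, -0.0528, 0.2385]
force: [0.4, -0.4, -0.9]
gripper_force: 29.8
tool_pos: [0.4747, -0.0521, 0.2394]
force: [-0.7, -1.2, -2.3]
gripper_force: 29.8
t 11.8 pos [ 0.4747 -0.0521  0.2394] F [-0.7 -1.2 -2.3] open 0.0296 
shift rows [-0.01 -0.    0.01] turn rows [-0.02 -0.01 -0.02]
```

```bash
python3 -m handwheel '[[-1,0.05,0,0.02,0,0,0],[-1,0.05,0,0,0,0,0],[-1,0.05,0,0,0,0,0],[-1,0,0,0,0,0,0]]' | grep -E " force|^force|pos"
python3 -m handwheel '[[-1,0.04,0,0,0,0,0],[-1,0,0,0,0,0,0]]' | grep -E "^force|pos"
python3 -m handwheel '[[-1,0.04,0,0,0,0,0],[-1,0,0,0,0,0,0]]' | grep -E "^force|pos"
python3 -m handwheel '[[-1,0.04,0,0,0,0,0],[-1,0,0,0,0,0,0]]' | grep -E "^force|pos"
```

```text
tool_pos: [0.477, -0.0521, 0.2394]
force: [-10.4, -0.4, 10.3]
tool_pos: [0.4778, -0.0521, 0.2395]
force: [-11.2, -0.8, 10.5]
tool_pos: [0.4786, -0.0521, 0.2396]
force: [-10.5, -1.1, 12.0]
tool_pos: [0.4796, -0.052, 0.2397]
force: [-11.0, -2.2, 11.7]
```

```bash
python3 -m handwheel '[[-1,0,0,-0.04,0,0,0],[-1,0,0,0,0,0,0]]' | grep -E "^force|pos"
python3 -m handwheel '[[-1,0.04,0,-0.01,0,0,0],[-1,0,0,0,0,0,0]]' | grep -E "^force|pos"
python3 - <<'E'
from h import *
left(ramp([-.10,-.006,.0534]),RP[2],.12)
a=snapshot("top")["color"][180:330,250:410];b=snapshot("wrist")["color"]
cv2.imwrite("pics/p2.png",np.hstack([cv2.resize(a,(400,375),interpolation=2),cv2.resize(b,(400,375))])[:,:,::-1])
E
```

```text
tool_pos: [0.481, -0.0513, 0.2406]
force: [-1.1, -0.7, -3.0]
tool_pos: [0.4823, -0.051, 0.2409]
force: [-1.1, -0.4, -1.9]
t 13.55 pos [ 0.4823 -0.051   0.2409] F [-1.1 -0.4 -1.9] open 0.0298 
shift rows [-0.33  0.    0.03] turn rows [-0.02 -0.   -0.02]
```

View pics/p2.png

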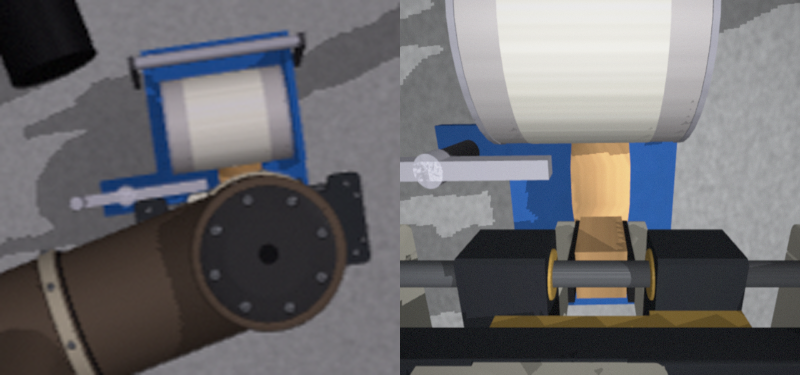

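The tin has moved up the slope ahead of the chock: there is a gap between the arm (550,170) and the tin's low edge. Taking off the vertical load removed the friction, so I'll keep pushing in small steps.

```bash
python3 -m handwheel '[[-1,0.04,0,0,0,0,0],[-1,0,0,0,0,0,0]]' | grep -E "^force|pos"
python3 -m handwheel '[[-1,0.04,0,0,0,0,0],[-1,0,0,0,0,0,0]]' | grep -E "^force|pos"
python3 -m handwheel '[[-1,0.04,0,0,0,0,0],[-1,0,0,0,0,0,0]]' | grep -E "^force|pos"
```

```text
tool_pos: [0.4832, -0.0509, 0.2412]
force: [-0.3, -0.7, -3.1]
tool_pos: [0.4843, -0.0508, 0.2413]
force: [-1.3, -0.1, -2.9]
tool_pos: [0.4852, -0.0506, 0.2414]
force: [-1.1, -0.1, -2.5]
```

```bash
python3 -m handwheel '[[-1,0.04,0,0,0,0,0],[-1,0,0,0,0,0,0]]' | grep -E "^force|pos"
```

```text
tool_pos: [0.4862, -0.0505, 0.2416]
force: [-1.1, 0.0, -2.5]
```

```bash
python3 -m handwheel '[[-1,0.03,0,0,0,0,0],[-1,0,0,0,0,0,0]]' | grep -E "^force|pos"
python3 -m handwheel '[[-1,0.03,0,0,0,0,0],[-1,0,0,0,0,0,0]]' | grep -E "^force|pos"
python3 -m handwheel '[[-1,0.03,0,0,0,0,0],[-1,0,0,0,0,0,0]]' | grep -E "^force|pos"
python3 -m handwheel '[[-1,0.03,0,0,0,0,0],[-1,0,0,0,0,0,0]]' | grep -E "^force|pos"
```

```text
tool_pos: [0.4869, -0.0504, 0.2416]
force: [-0.8, -0.3, -2.2]
tool_pos: [0.4877, -0.0503, 0.2417]
force: [-1.0, -0.2, -3.1]
tool_pos: [0.4884, -0.0502, 0.2418]
force: [-1.1, -0.6, -1.7]
tool_pos: [0.4891, -0.0501, 0.2419]
force: [-0.8, -0.6, -2.9]
```

```bash
python3 -m handwheel '[[-1,0.03,0,0,0,0,0],[-1,0,0,0,0,0,0]]' | grep -E "^force|pos"
python3 -m handwheel '[[-1,0.03,0,0,0,0,0],[-1,0,0,0,0,0,0]]' | grep -E "^force|pos"
python3 -m handwheel '[[-1,0.03,0,0,0,0,0],[-1,0,0,0,0,0,0]]' | grep -E "^force|pos"
python3 -m handwheel '[[-1,0.03,0,0,0,0,0],[-1,0,0,0,0,0,0]]' | grep -E "^force|pos"
```

```text
tool_pos: [0.4899, -0.05, 0.242]
force: [-1.2, -0.1, -1.8]
tool_pos: [0.4906, -0.0499, 0.2421]
force: [-1.3, -1.2, -3.2]
tool_pos: [0.4914, -0.0498, 0.2422]
force: [-0.9, -0.7, -1.9]
tool_pos: [0.4921, -0.0497, 0.2423]
force: [-1.4, -0.1, -3.3]
```

```bash
python3 -m handwheel '[[-1,0.03,0,0,0,0,0],[-1,0,0,0,0,0,0]]' | grep -E "^force|pos"
python3 -m handwheel '[[-1,0.03,0,0,0,0,0],[-1,0,0,0,0,0,0]]' | grep -E "^force|pos"
python3 -m handwheel '[[-1,0.03,0,0,0,0,0],[-1,0,0,0,0,0,0]]' | grep -E "^force|pos"
```

```text
tool_pos: [0.4928, -0.0496, 0.2424]
force: [-1.4, -0.5, -3.1]
tool_pos: [0.4936, -0.0495, 0.2425]
force: [-0.2, -0.3, -2.2]
tool_pos: [0.4943, -0.0494, 0.2425]
force: [-0.7, -0.8, -1.9]
```

```bash
python3 -m handwheel '[[-1,0.03,0,0,0,0,0],[-1,0,0,0,0,0,0]]' | grep -E "^force|pos"
python3 -m handwheel '[[-1,0.03,0,0,0,0,0],[-1,0,0,0,0,0,0]]' | grep -E "^force|pos"
python3 -m handwheel '[[-1,0.03,0,0,0,0,0],[-1,0,0,0,0,0,0]]' | grep -E "^force|pos"
python3 - <<'E'
from h import *
left(ramp([-.10,-.006,.0534]),RP[2],.12)
a=snapshot("top")["color"][180:330,250:410];b=snapshot("wrist")["color"]
cv2.imwrite("pics/p3.png",np.hstack([cv2.resize(a,(400,375),interpolation=2),cv2.resize(b,(400,375))])[:,:,::-1])
E
```

```text
tool_pos: [0.4951, -0.0493, 0.2426]
force: [-1.0, -0.7, -2.8]
tool_pos: [0.4957, -0.0493, 0.2426]
force: [-1.1, -1.1, -2.0]
tool_pos: [0.4962, -0.0492, 0.2426]
force: [-2.5, 0.4, -2.5]
t 18.15 pos [ 0.4962 -0.0492  0.2426] F [-2.5  0.4 -2.5] open 0.0299 
shift rows [-0.89 -0.    0.03] turn rows [-0.02  0.   -0.02]
```

View pics/p3.png

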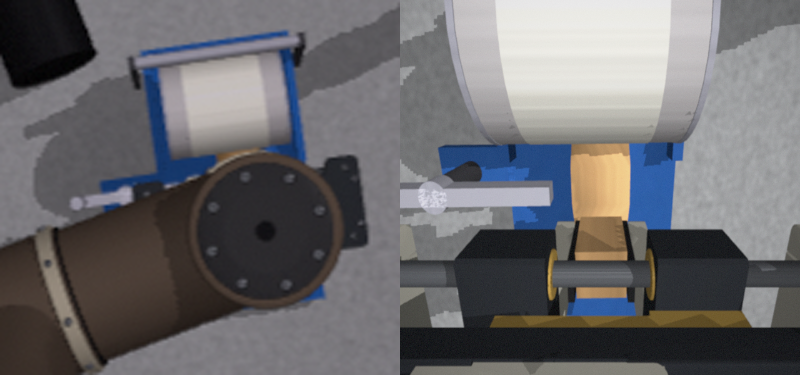

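The tin's upper edge (top crop ~(220,62)) is almost at the rail (215,52), and the force is starting to rise. The steps get smaller from here.

```bash
python3 -m handwheel '[[-1,0.02,0,0,0,0,0],[-1,0,0,0,0,0,0]]' | grep -E "^force|pos"
python3 -m handwheel '[[-1,0.02,0,0,0,0,0],[-1,0,0,0,0,0,0]]' | grep -E "^force|pos"
```

```text
tool_pos: [0.4965, -0.0492, 0.2426]
force: [-3.4, -0.9, -3.8]
tool_pos: [0.4969, -0.0491, 0.2426]
force: [-5.5, 0.4, -4.3]
```

```bash
python3 -m handwheel '[[-1,0.02,0,0,0,0,0],[-1,0,0,0,0,0,0]]' | grep -E "^force|pos"
python3 -m handwheel '[[-1,0.02,0,0,0,0,0],[-1,0,0,0,0,0,0]]' | grep -E "^force|pos"
```

```text
tool_pos: [0.4972, -0.0491, 0.2426]
force: [-6.7, 1.0, -3.5]
tool_pos: [0.4974, -0.0492, 0.2426]
force: [-9.2, 0.8, -1.2]
```

```bash
python3 -m handwheel '[[-1,0.01,0,0.01,0,0,0],[-1,0,0,0,0,0,0],[-1,0,0,0,0,0,0]]' | grep -E "^force|pos"
python3 - <<'E'
from h import *
left(ramp([-.0765,-.006,.0534]),RP[2],.12)
E
```

```text
tool_pos: [0.4975, -0.0492, 0.2425]
force: [-9.6, -0.6, 1.2]
t 19.62 pos [ 0.4975 -0.0492  0.2425] F [-9.6 -0.6  1.2] open 0.0303 
shift rows [ 0.   -0.01  0.02] turn rows [-0.02  0.02 -0.03]
```

```bash
python3 -m handwheel '[[-1,0.02,0,0,0,0,0],[-1,0,0,0,0,0,0],[-1,0,0,0,0,0,0]]' | grep -E "^force|pos"
```

```text
tool_pos: [0.4976, -0.0492, 0.2425]
force: [-12.1, 1.5, 2.0]
```

```bash
python3 -m handwheel '[[0,0,0,0,0,0,0],[0,0,0,0,0,0,0],[0,0,0,0,0,0,0]]' | grep -E "^force|pos|open"
python3 -m handwheel '[[0,0,0,-0.3,0,0,0],[0,0,0,-0.6,0,0,0],[0,0,0,-1,0,0,0],[0,0,0,-1,0,0,0],[0,0,0,-1,0,0,0]]' | grep -E "^force|pos"
python3 - <<'E'
from h import *
a=snapshot("top")["color"][180:330,250:410];b=snapshot("wrist")["color"]
cv2.imwrite("pics/p4.png",np.hstack([cv2.resize(a,(400,375),interpolation=2),cv2.resize(b,(400,375))])[:,:,::-1])
for P in ([-.048,.142,.096],[-.048,.142,.08],[-.048,.1,.044]): print(ramp(P).round(4))
E
```

```text
tool_pos: [0.5001, -0.0485, 0.2435]
force: [-0.4, 0.4, -0.5]
opening: 0.0434
tool_pos: [0.4874, -0.049, 0.3411]
force: [-0.4, -0.4, 0.7]
[0.5198 0.1015 0.1273]
[0.5217 0.1015 0.1115]
[0.5316 0.0599 0.0764]
```

View pics/p4.png

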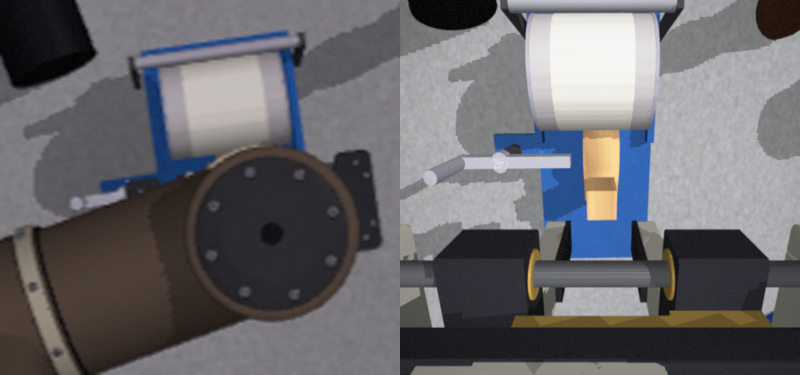

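The chock stays against the tin, with its tab at (600,200) in the wrist half. The tin sits against the rail, and the post top is at (430,178). Next comes the latch: I'll turn the tool 60° so the fingers close roughly along the post's path.

```bash
python3 -m handwheel '[[0,0,0,0,0,0,-1],[0,0,0,0,0,0,-1],[0,0,0,0,0,0,-1],[0,0,0,0,0,0,-1],[0,0,0,0,0,0,-1]]' >/dev/null
python3 -m handwheel '[[0,0,0,0,0,0,-1],[0,0,0,0,0,0,-1],[0,0,0,0,0,0,-1],[0,0,0,0,0,0,-1],[0,0,0,0,0,0,-1]]' >/dev/null
cat >> h.py <<'E'
def leftp(P,ang=60):
    o=get_obs(); R0=Ro.from_euler('xyz',o["orientation"],degrees=True).as_matrix()
    R1=pose(0,0,RP[2],0,.12)[0]@Ro.from_euler('z',ang,degrees=True).as_matrix()@np.diag([1,-1,-1])
    t=ramp(P)-R1[:,2]*.159
    print("t",round(o["clock"],2),"j6",o["joint_pos"].round(0)[5],"F",o["force"].round(1),"open",round(o["opening"],4),
     "shift",(R0.T@(t-o["tool_pos"])/.025).round(2),"turn",(np.degrees(Ro.from_matrix(R0.T@R1).as_rotvec())/6).round(2))
E
python3 - <<'E'
from h import *
leftp([-.048,.142,.125])
E
```

```text
t 22.35 j6 138.0 F [-0.2  0.5 -0.1] open 0.0438 shift [ 5.67 -2.03  1.08] turn [-0.01 -0.02  0.01]
```

```bash
python3 -m handwheel '[[0,0.94,-0.34,0,0,0,0],[0,0.94,-0.34,0,0,0,0],[0,0.94,-0.34,0,0,0,0],[0,0.94,-0.34,0,0,0,0],[0,0.94,-0.34,0,0,0,0]]' >/dev/null
python3 -m handwheel '[[0,0.94,-0.34,0.4,0,0,0],[0,0,0,0.6,0,0,0],[0,0,0,0,0,0,0]]' |grep pos
python3 - <<'E'
from h import *
leftp([-.048,.142,.083])
o=get_obs(); s=snapshot("wrist"); cv2.imwrite("pics/w5.png",s["color"][:,:,::-1])
T=np.eye(4);T[:3,:3]=Ro.from_euler('xyz',o["orientation"],degrees=True).as_matrix();T[:3,3]=o["tool_pos"]
Wi=np.linalg.inv(T@s["tool_from_camera"]); s["R"],s["t"]=Wi[:3,:3],Wi[:3,3]
print(proj(s,[ramp(p) for p in([-.048,.142,.096],[-.048,.142,.05],[-.048,.1,.05])]).round())
E
```

```text
tool_pos: [0.4965, 0.1003, 0.3145]
t 23.35 j6 119.0 F [-0.1  0.3  1.1] open 0.0436 shift [0.06 0.01 1.7 ] turn [-0.02  0.   -0.02]
[[321. 287.]
 [321. 254.]
 [355. 308.]]
```

View pics/w5.png

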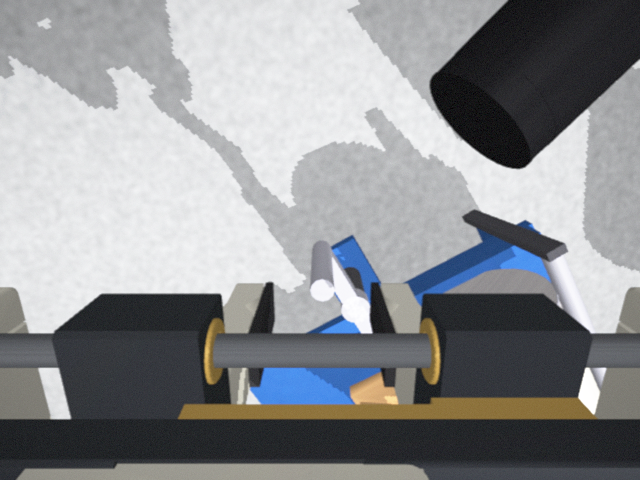

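The post top is at (321,289), against a prediction of (321,287), and it stands between the open fingers. I'll go down and grip.

```bash
python3 -m handwheel '[[0,0.06,0,0.8,0,0,0],[0,0,0,0.8,0,0,0],[0,0,0,0.1,0,0,0],[-1,0,0,0,0,0,0],[-1,0,0,0,0,0,0]]' |grep -E "pos|force"
python3 -m handwheel '[[-1,0,0,0,0,0,0],[-1,0,0,0,0,0,0],[-1,0,0,0,0,0,0]]' |grep -E "pos|force|open"
python3 - <<'E'
from h import *
leftp([-.048,.142,.083])
# arc steps in tool frame: x_t=(.5,.87), y_t=(.87,-.5) of ramp
ths=np.linspace(0,1.52,13); P=np.c_[42*np.sin(ths),42*np.cos(ths)]; d=np.diff(P,axis=0)/25
c,s=np.cos(np.pi/3),np.sin(np.pi/3)
print(np.c_[d@[c,s],d@[s,-c]].round(2).tolist())
E
```

```text
tool_pos: [0.503, 0.1023, 0.2748]
force: [-0.5, 0.7, 0.3]
gripper_force: 0.0
tool_pos: [0.5027, 0.1026, 0.2742]
force: [-4.5, 4.4, 4.8]
opening: 0.0115
gripper_force: 30.0
t 24.4 j6 118.0 F [-4.5  4.4  4.8] open 0.0115 shift [-0.05 -0.    0.07] turn [-0.01 -0.03 -0.02]
[[0.09, 0.19], [0.07, 0.2], [0.04, 0.21], [0.02, 0.21], [-0.01, 0.21], [-0.04, 0.21], [-0.06, 0.2], [-0.09, 0.19], [-0.11, 0.18], [-0.13, 0.17], [-0.15, 0.15], [-0.17, 0.13]]
```

```bash
python3 -m handwheel '[[-1,0.09,0.19,0,0,0,0],[-1,0.07,0.2,0,0,0,0],[-1,0.04,0.21,0,0,0,0],[-1,0.02,0.21,0,0,0,0]]' |grep -E "pos|force|open"
python3 -m handwheel '[[-1,-0.01,0.21,0,0,0,0],[-1,-0.04,0.21,0,0,0,0],[-1,-0.06,0.2,0,0,0,0],[-1,-0.09,0.19,0,0,0,0]]' |grep -E "pos|force|open"
python3 - <<'E'
from h import *
leftp([-.048+.042*np.sin(1.01),.1+.042*np.cos(1.01),.083])
E
```

```text
tool_pos: [0.5229, 0.1005, 0.2763]
force: [-8.7, 8.8, 5.7]
opening: 0.0109
gripper_force: 30.0
tool_pos: [0.5393, 0.0876, 0.2779]
force: [-7.3, 7.5, 2.7]
opening: 0.0114
gripper_force: 30.0
t 25.4 j6 123.0 F [-7.3  7.5  2.7] open 0.0114 shift [-0.02  0.03  0.05] turn [-0.03 -0.02 -0.03]
```

```bash
python3 -m handwheel '[[-1,-0.11,0.18,0,0,0,0],[-1,-0.13,0.17,0,0,0,0],[-1,-0.15,0.15,0,0,0,0],[-1,-0.17,0.13,0,0,0,0],[-1,0,0,0,0,0,0]]' |grep -E "pos|force|open"
python3 - <<'E'
from h import *
for th in(1.5,):leftp([-.048+.042*np.sin(th),.1+.042*np.cos(th),.083])
E
```

```text
tool_pos: [0.5489, 0.0694, 0.2788]
force: [-4.8, 9.3, -1.2]
opening: 0.0112
gripper_force: 30.0
t 26.02 j6 126.0 F [-4.8  9.3 -1.2] open 0.0112 shift [-0.04  0.    0.04] turn [-0.02 -0.04 -0.03]
```

```bash
python3 -m handwheel '[[-1,-0.07,0.04,0,0,0,0],[-1,0,0,0,0,0,0]]' |grep -E "pos|^force"
python3 -m handwheel '[[-1,-0.07,0.04,0,0,0,0],[-1,0,0,0,0,0,0]]' |grep -E "pos|^force"
python3 - <<'E'
from h import *
for th in(1.5,):leftp([-.048+.042*np.sin(th),.1+.042*np.cos(th),.083])
E
```

```text
tool_pos: [0.5489, 0.0687, 0.2788]
force: [-8.7, 20.3, -0.6]
tool_pos: [0.549, 0.0681, 0.2788]
force: [-14.1, 30.7, 0.4]
t 26.52 j6 126.0 F [-14.1  30.7   0.4] open 0.0111 shift [ 0.01 -0.02  0.04] turn [-0.03 -0.08 -0.03]
```

The force rises steeply at the stop, so the latch is fully open. I'll ease off, release narrowly and lift clear.

```bash
python3 -m handwheel '[[-1,0.08,-0.05,0,0,0,0],[-1,0,0,0,0,0,0],[-0.4,0,0,0,0,0,0],[-0.4,0,0,0,0,0,0],[-0.4,0,0,0,0,0,0]]' |grep -E "pos|^force|open"
python3 -m handwheel '[[-0.4,0,0,-0.3,0,0,0],[-0.4,0,0,-0.7,0,0,0],[-0.4,0,0,-1,0,0,0],[-0.4,0,0,-1,0,0,0],[-0.4,0,0,-1,0,0,0]]' |grep -E "pos|^force"
python3 -m handwheel '[[-0.4,1,0,-0.5,0,0,0],[-0.4,1,0,0,0,0,0],[-0.4,1,0,0,0,0,0],[-0.4,1,0,0,0,0,0],[-0.4,1,0,0,0,0,0]]' >/dev/null
python3 -m handwheel '[[-0.4,1,0,0,0,0,0],[-0.4,1,0,0,0,0,0],[-0.4,0,0,0,0,0,0]]' |grep -E "pos|^force"
python3 - <<'E'
from h import *
a=snapshot("top")["color"][100:340,150:470];b=snapshot("scene")["color"][170:330,230:430]
cv2.imwrite("pics/p6.png",np.hstack([cv2.resize(a,(400,300),interpolation=2),cv2.resize(b,(375,300),interpolation=2)])[:,:,::-1])
E
```

```text
tool_pos: [0.5494, 0.0664, 0.2794]
force: [0.9, -1.0, 0.2]
opening: 0.0259
tool_pos: [0.5372, 0.0662, 0.3801]
force: [0.6, 0.0, -0.1]
tool_pos: [0.6029, 0.2304, 0.3987]
force: [-1.1, 0.7, 0.2]
```

View pics/p6.png

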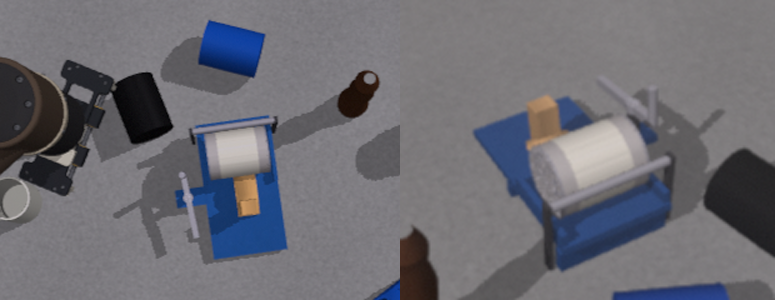

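The latch arm now points down the slope, from (187,197) to (195,235). The chock at (247,195) holds the tin at the rail, and the bystanders are untouched. I'm handing it in.

```bash
python3 -c "
from plant import *
print(close_job())"
```

```text
the job is handed in; nothing more can be done
None
```

The job is handed in: the wooden chock, pressed home at about 11 N, holds the tin against the rear rail, the latch is open to its stop, and the bystanders were not touched.

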